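# Close the injector clamp and start its screw

### The arm

A 7-joint arm with a two-finger parallel gripper is mounted at the origin on the work surface. World frame = base frame: x ahead of the robot, y to its left, z up, the work surface at z = 0. Lengths are in mm, angles in degrees, forces in N, time in s.
With the tool pointing down it reaches from about 400 to 875 mm from the base axis. Payload 6.5 kg.
Tool frame: the origin (TCP) lies between the finger pads, 19 mm behind the fingertips; this is the grasp point; z points along the fingers, y is the line along which they close (so a half turn about z gives the same grasp; the last joint's range is limited). The gripper opens to 85 mm and grips with 20 to 120 N. Pads are 22 mm wide; open, the fingers measure 114 mm over their backs; the gripper's body (76 mm by 85 mm) begins 54 mm behind the grasp point. The pads swing forward as they close: fully open they stand 13 mm farther back than shut.
Start: joints at [65.592, 30.733, -0.252, 88.115, 0.149, 61.152, -4.079], TCP at [228.852, -608.372, 249.99] pointing down, gripper open.
Joint ranges: [-154.64, 154.64], [-21.42, 123.67], [-72.66, 72.17], [13.99, 137.28], [-74.86, 254.86], [10.95, 109.41], [-158.01, 158.01]. Speed limits (degrees/s): [136.94, 136.94, 180, 180, 180, 180, 180].

### API

Orientations are given as [roll, pitch, yaw] about the fixed x, y, z axes, in that order (R = Rz(yaw) Ry(pitch) Rx(roll)).
In Python, from station import telemetry, camera, robot gives the robot as it stands.
- The arm moves only by the tool move_arm, never from a script. Its argument "moves" is a list of rows, each a list of 7 numbers: the turn, a rotation vector about the world's x, y, z in units of 6 degrees (1.0 is 6 degrees), then the shift along the world's x, y, z in units of 25 mm (1.0 is 25 mm), then the opening, from -1 (shut) to 1 (fully open). A call has 1 to 8 rows; each row shifts and turns the commanded pose from where the row before left it; what a row does not reach is not made up. A row lasts 1/12 s, in which the tool goes at most 41.7 mm and 7.16 degrees, less where a joint would pass 70% of its speed; a pose out of reach is approached as far as the arm can. A call is refused whole if a number of a shift passes 1 or a number of a turn 1, either way. A call with a gripper value outside its range is refused whole. The fingers move at their own pace and stop on an object; the grip force is fixed at half the most. Time passes only in rows, so rows that do not move let the fingers close. It gives the time, the measured TCP pose, the force, the opening and the grip force at its end, in the units of the state.
- telemetry.sense(): the state, without advancing time (a new reading comes with each control period).
- camera(name): name is "scene" or "side" or "wrist"; returns a dict with "image" (384x512x3 uint8, red, green, blue), "fx", "fy", "cx", "cy" (pixels), "R" (3x3) and "t" (3): a world point X has camera coordinates R X + t. Camera axes: x right, y down, z forward; pixel columns grow to the right and rows downward; lengths in mm; the calibration is good to about 2 mm. A picture is of the moment at which its call begins. There is no depth.
- robot.sign_off(): hands the job in; it is judged then, once.
The state is a dict: "t": time; "joints": joint angles; "joint_velocities": joint speeds; "joint_torque": joint torques, N m; "position": TCP position; "orientation": TCP orientation; "contact_force": force on the tool from outside, world axes, zero at the start; "wrist_torque": the same for the moment, N m; "finger_gap": opening from 0.0 (shut) to 1.0 (fully open); "finger_force": force on a finger pad.
Only numpy, scipy, OpenCV 4.12 (cv2) and the standard library are available. Lean on these libraries where they do the work, as an engineer would, in place of code of your own. Each camera call takes 0.05 s, during which the arm holds its last target. There are 200 camera calls.

### The job

The injector is loaded in the holding fixture: swing the hinged clamp leaf fully down over it, then start the clamp screw by its orange wing knob the careful way - turn it backward (anticlockwise from above) only until you feel the thread drop in, then forward one full turn. Finish while still gripping the knob (do not let go), with the screw started and the leaf shut; leave the injector in its V-blocks and do not shift the tools lying around.

Things in the scene. Friction and masses are not known exactly. Their poses are not given: they have to be found in the camera images.
- fixture: Blue steel base plate 200 x 170 x 18 mm, fixed to the bench. Origin: centre of its underside; x from the screw end (-x) to the hinge end (+x), y along the injector, z up. V-blocks at y = +-55 mm; hinge ears at x = 62, y = +-29 mm, 88 mm high; round steel boss with a threaded hole, 40 mm across, top 73 mm high, at x = -50, y = 0. Shut leaf: underside 75, top 89 mm above the bench.
- leaf_hinge (a point): Point on the leaf's hinge axis: fixture x = 60, y = 0, z = 75 mm; the axis runs along fixture y.
- leaf (a joint): Opening angle (rad) of the clamp leaf, an aluminium bar reaching 170 mm from the hinge axis, 44 wide, 14 mm thick. 0 = shut, level, on its stop; grows to 1.2 as it swings up and away. Stiff hinge: it stays where it is left; 2 to 6 N at the nose pushes it down. Shut, its rubber pad clears the injector by about 2 mm.
- leaf_nose (a point): Point on the top face of the leaf, on its centre line, 157 mm from the hinge axis (14 mm above the axis when shut), 13 mm from the leaf's free end: the place to press it shut, clear of the knob.
- knob: Captive clamp screw with orange wing knob, carried by the leaf 110 mm from the hinge axis, square to the leaf. Origin: on the screw axis, level with the leaf's top face when screw_depth is 0; x along the wing, z up the axis. Wing 52 x 16 x 24 mm (x, y, z; grip across the 16), bottom 28.5 mm above the origin; below it a neck 15 mm across and a flange 32 mm across, its top at 16.5 mm.
- knob_grip (a point): On the screw axis at mid-height of the orange wing, 40.5 mm above the knob body's origin: where the pads should close.
- screw_turn (a joint): Turn of the screw (rad), growing clockwise from above (forward, tightening). Right-hand single-start thread, 20 mm across, pitch 4 mm. 0 = the angle at which, turning backward, the thread ends pass and the screw can drop in. It starts at 0.35 to 1.15 rad and, not pressed down, turns freely (under 0.1 N m).
- screw_depth (a joint): How far down the screw is (m), sliding freely in the leaf under its weight (0.25 kg). 0.011 while the leaf is open; leaf shut, resting on the thread's end: 0 to 0.001. Turned backward past angle 0 it falls 4 mm, to 0.004 (a firm grip holds it up: lower the hand or ease the grip), then goes down 4 mm per clockwise turn, to about 0.008; axial play 0.8 mm.
- injector: Steel diesel injector, 25 mm across, about 240 mm long with its black head, lying along fixture y in the V-blocks with its axis 50 mm above the bench. Origin: on its axis, midway between the V-blocks.
- deep_socket: Loose steel socket standing on the bench, 30 mm across, 63 mm tall, origin at its foot. Leave alone.
- short_socket: Loose steel socket standing on the bench, 38 mm across, 40 mm tall, origin at its foot. Leave alone.
- screwdriver: Loose screwdriver with an orange handle, 200 mm long, lying on the bench. Leave alone.
- wrench: Loose steel wrench, 180 mm long, lying on the bench. Leave alone.
Mind the look-alikes: they are no part of the job. Several things have the shape of the injector; the one meant has the colours described above.

How it is judged (in metres and radians):
On the way, in this order (a step that is already met when the one before it is completed fails the run):
1. the clamp leaf is swung fully shut (value of joint leaf below 0.03 rad), for 0.2 s.
2. the screw has been turned backward past its thread start and has dropped in (value of joint leaf below 0.03 rad and value of joint screw_turn below 0.15 rad and value of joint screw_depth above 0.0027 m), for 0.1 s.
3. the screw has been turned forward about one turn and has drawn in (value of joint screw_turn above 4.9 rad and value of joint screw_depth above 0.0057 m), for 0.1 s.
At the end, for the whole second after the job is handed in: The leaf is shut (under 0.03 rad), the screw stands one turn forward of its thread start (4.9 to 7.7 rad) and drawn in 5.7 to 9.8 mm, at rest, the fingers still grip the knob (over 3 N, TCP within 30 mm of the knob's grip point), and the injector lies in its V-blocks (all of step 3 and value of joint leaf below 0.03 rad and value of joint screw_turn below 7.7 rad and value of joint screw_depth below 0.0098 m and contact force between the fingers and knob above 3 N and distance between the grasp point and knob_grip below 0.03 m and velocity of joint screw_turn between -0.1 and 0.1 rad/s and z of injector in the frame of fixture between 0.047 and 0.053 m and angle between the y axis of injector and the y axis of fixture, either way round below 0.08 rad); the arm keeps its last pose, push and grip.
It fails at once if the screw is turned backward far past the drop (over 1.2 rad past it) (value of joint screw_turn below -1.2 rad).
It fails at once if the screw is turned forward before it has dropped in (value of joint screw_turn above 1.7 rad and value of joint screw_depth below 0.0027 m).
It fails at once if the injector is shifted more than 12 mm (distance of injector from where it was at the start of the episode above 0.012 m).
It fails at once if a tool on the bench is shifted more than 20 mm (distance of any of deep_socket, short_socket, screwdriver, wrench from where it was at the start of the episode above 0.02 m).
It also fails if it takes over 72 s, if anything falls off the work surface, if the arm or the gripper's body presses on something with over 40 N, if the wrist force passes 120 N, or if a joint passes its speed limit or range.

## Working session

There is one attempt and no reset: what is moved stays moved. The work goes in short steps, Python scripts to look and compute and a tool call to move; the robot and the scene stay as the last step left them, time stands still between calls to the robot, and variables do not carry over. Pictures are saved under pics/ and viewed, at most 10 in all, crops included, and the job is handed in when it is done.

Besides the shell and the picture viewer there is one more tool, called after ">>>" by a JSON object that holds its "op" and its "data", one argument or row to a line. move_arm: Moves the arm, as the interface text tells. Its arguments: {"type":"object","properties":{"moves":{"type":"array","items":{"type":"array","items":{"type":"number"}}}},"required":["moves"]}

```bash
mkdir -p pics; python3 - <<'E'
from station import telemetry, camera, robot
import cv2,pickle
for n in ["scene","side","wrist"]:
    c=camera(n); cv2.imwrite(f"pics/{n}0.png",c["image"][:,:,::-1]); pickle.dump(c,open(f"{n}0.pkl","wb"))
    print(n,c["fx"],c["cx"],c["cy"],c["R"],c["t"])
s=telemetry.sense();print(s)
a=cv2.imread("pics/scene0.png");b=cv2.imread("pics/side0.png")
E
ls
```

```text
scene 451.85060078858925 250.37904716391225 188.03402025045617 [[ 0.06045822  0.99801391 -0.01769283]
 [ 0.68243941 -0.05426359 -0.72892518]
 [-0.72843754  0.03199523 -0.68436471]] [  -3.28347215 -333.55763071 1796.6391391 ]
side 410.3421849154011 255.7086534824681 194.9219222583947 [[-0.85907975 -0.51183466  0.00269431]
 [-0.341716    0.56961222 -0.7475106 ]
 [ 0.38106712 -0.64309191 -0.66424442]] [470.14566206 273.14278643 763.34182016]
wrist 339.9721464597477 252.63276115202675 188.37008401668467 [[ 0.35120393 -0.93629788 -0.00144388]
 [-0.8916872  -0.33494008  0.30448165]
 [-0.28556913 -0.10564766 -0.95251711]] [-648.99790134  -39.32284007  379.5386274 ]
{'t': 0.15, 'joints': array([65.59248419, 30.7673011 , -0.25359854, 88.15600251,  0.14742036,
       61.15112477, -4.07981392]), 'joint_velocities': array([ 0.09479767, -0.08965645, -0.04693446, -0.1642493 , -0.09321221,
       -0.04109963,  0.06971872]), 'joint_torque': array([ 1.81203857e-03, -5.83784509e+01,  1.04991909e+00, -2.59350318e+01,
        1.25196026e-02,  6.53295880e-03,  3.83550301e-06]), 'position': array([ 228.69086286, -607.96910624,  249.328499  ]), 'orientation': array([-1.79926038e+02,  4.57773191e-03,  2.06169082e+01]), 'contact_force': array([ 0.37958716, -0.33777584, -0.02148936]), 'wrist_torque': array([-0.00801386,  0.01269462,  0.00333672]), 'finger_force': 0.0, 'finger_gap': 1.0023904185083539}
pics
scene0.pkl
side0.pkl
wrist0.pkl
```

View pics/scene0.png

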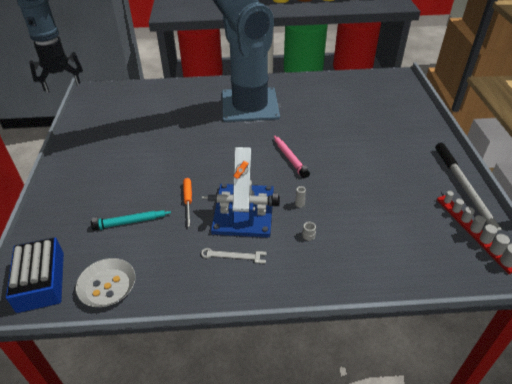

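View pics/side0.png

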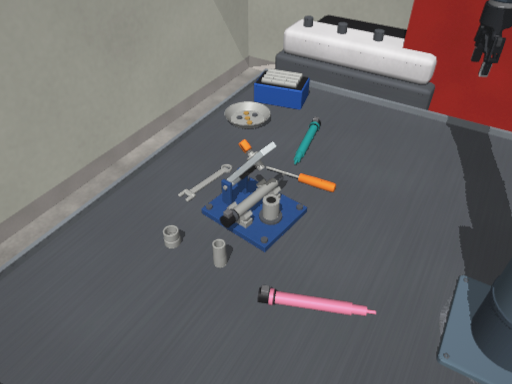

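The scene view shows the blue fixture at about (243,210). Its leaf stands open toward the robot, with the orange knob at (241,170) and the grey injector with the black head at (275,199). Look-alikes are the pink rod (291,156), the teal rod (130,220) and the black/grey one (462,180). The grey one in the V-blocks fits the description. I'll enlarge to confirm and to pick points.

```bash
python3 - <<'E'
import cv2,numpy as np
a=cv2.imread("pics/scene0.png")[135:275,175:325];b=cv2.imread("pics/side0.png")[130:250,180:320]
f=lambda i:cv2.resize(i,None,fx=4,fy=4,interpolation=cv2.INTER_CUBIC)
cv2.imwrite("pics/ca.png",cv2.resize(a,None,fx=4,fy=4,interpolation=cv2.INTER_CUBIC))
cv2.imwrite("pics/cb.png",cv2.resize(b,None,fx=5,fy=5,interpolation=cv2.INTER_CUBIC))
E
```

```text
(no output)
```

View pics/ca.png

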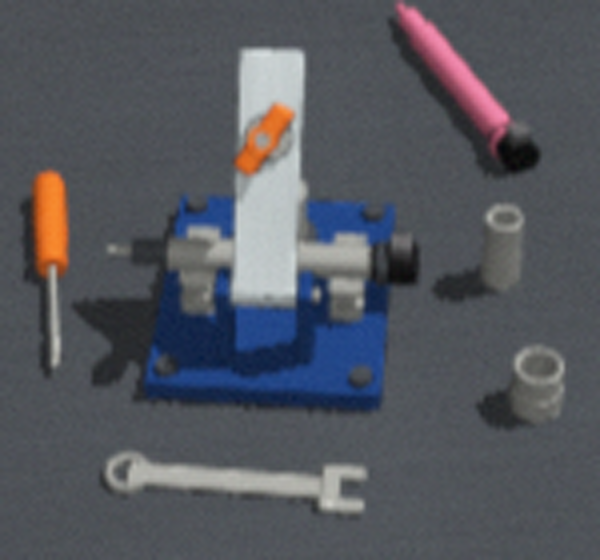

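View pics/cb.png

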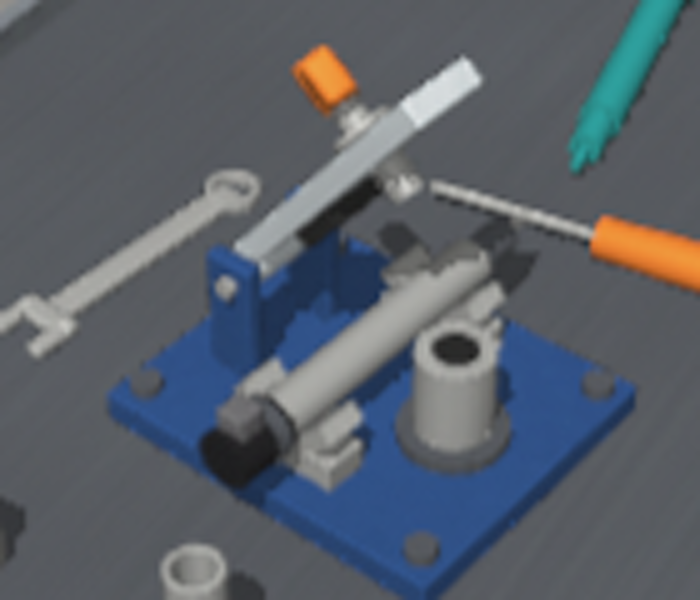

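The crops confirm the target: a steel injector with a black head in the V-blocks, leaf tilted open, and boss at side crop (455,348). Next I fit the fixture pose, leaf angle and wing angle.

```bash
cat > h.py <<'E'
import numpy as np
def proj(c,X):
    p=np.asarray(X)@np.asarray(c["R"]).T+np.asarray(c["t"])
    return np.stack([c["fx"]*p[:,0]/p[:,2]+c["cx"],c["fy"]*p[:,1]/p[:,2]+c["cy"]],1)
def fix2w(q,P):
    x,y,w=q[:3];c,s=np.cos(w),np.sin(w);P=np.asarray(P,float)
    return np.stack([x+c*P[:,0]-s*P[:,1],y+s*P[:,0]+c*P[:,1],P[:,2]],1)
def leaf(th,r,y,h): # leaf coords -> fixture
    return [60-r*np.cos(th)+h*np.sin(th),y,75+r*np.sin(th)+h*np.cos(th)]
def wing(th,ph,a,b,h): # wing local a,b ; ph = ccw angle of wing from fixture +x
    dx=a*np.cos(ph)-b*np.sin(ph);dy=a*np.sin(ph)+b*np.cos(ph)
    return leaf(th,110-dx,dy,h)
E
python3 - <<'E'
import pickle,numpy as np
from scipy.optimize import least_squares
from h import *
S=pickle.load(open("scene0.pkl","rb"));D=pickle.load(open("side0.pkl","rb"))
sc=lambda u:np.array(u)/4+[175,135]; sd=lambda u:np.array(u)/5+[180,130]
def model(q):
    th,ph=q[3],q[4]
    s=[[100,-85,18],[100,85,18],[-100,85,18],[-100,-85,18],leaf(th,170,-22,14),leaf(th,170,22,14),wing(th,ph,0,0,55.5)]
    s+=[wing(th,ph,-26,0,55.5),wing(th,ph,26,0,55.5)]
    d=[[100,85,18],[-100,85,18],[-100,-85,18],[-50,0,73],leaf(th,170,22,14),leaf(th,170,-22,14),leaf(th,170,22,0),leaf(th,170,-22,0)]
    return np.r_[proj(S,fix2w(q,s)),proj(D,fix2w(q,d))]
obs=np.r_[[sc(u) for u in [(147,384),(380,392),(397,207),(180,197),(240,50),(303,52),(264,137),(284,106),(244,168)]],
 [sd(u) for u in [(108,400),(425,590),(637,388),(455,348),(402,103),(465,58),(415,127),(483,77)]]]
for ph0 in (.6,-.6,2.2):
    r=least_squares(lambda q:((model(q)-obs)*1).ravel(),[600,0,0,.6,ph0],loss='soft_l1',x_scale=[100,100,.1,.1,.1])
    print(r.cost,r.x.round(3)); 
print((model(r.x)-obs).round(1)); q=r.x
for h in (0,.4,q[3]): print(fix2w(q,[leaf(h,157,0,14)]).round(1),fix2w(q,[leaf(h,110,0,54.5)]).round(1))
np.save("q.npy",q)
E
```

```text
8.282913267546263 [ 5.83778e+02 -5.11520e+01 -1.37000e-01  9.03000e-01 -5.40000e-01]
8.282913267512896 [ 5.83778e+02 -5.11520e+01 -1.37000e-01  9.03000e-01 -5.40000e-01]
8.282913267509052 [ 5.83778e+02 -5.11520e+01 -1.37000e-01  9.03000e-01 -5.40000e-01]
[[-0.5 -1.1]
 [ 0.8 -0.4]
 [-0.7 -2. ]
 [ 0.  -1.6]
 [ 0.1 -1.1]
 [ 0.2 -1.1]
 [-0.  -0.2]
 [ 0.2 -0.6]
 [-0.3  0.2]
 [-1.6 -1.4]
 [-0.3 -0.5]
 [-0.5 -1. ]
 [-0.5 -0. ]
 [-0.6 -0.4]
 [-0.4 -0.8]
 [ 1.   0.2]
 [ 0.   0.7]]
[[487.7 -37.9  89. ]] [[534.2 -44.3 129.5]]
[[505.4 -40.3 149. ]] [[563.9 -48.4 168. ]]
[[557.8 -47.6 206.9]] [[618.1 -55.9 195.1]]
```

>>> {"op": "move_arm", "data": {
  "moves": [
    [0,0,1,0.6,0.97,0.2,-1],
    [0,0,1,0.6,0.97,0.2,-1],
    [0,0,1,0.6,0.97,0.2,-1],
    [0,0,1,0.6,0.97,0.2,-1],
    [0,0,1,0.6,0.97,0.2,-1],
    [0,0,1,0.6,0.97,0.2,-1],
    [0,0,1,0.6,0.97,0.2,-1],
    [0,0,1,0.6,0.97,0.2,-1]
  ]
}}

```text
t: 0.82
position: [349.2, -413.0, 290.1]
orientation: [-180.0, 0.0, 68.9]
contact_force: [0.8, -0.2, -0.4]
finger_gap: -0.003
finger_force: 0.0
```

>>> {"op": "move_arm", "data": {
  "moves": [
    [0,0,1,0.6,0.97,0,-1],
    [0,0,1,0.6,0.97,0,-1],
    [0,0,1,0.6,0.97,0,-1],
    [0,0,1,0.6,0.97,0,-1],
    [0,0,1,0.6,0.97,0,-1],
    [0,0,1,0.6,0.97,0,-1],
    [0,0,1,0.6,0.97,0,-1],
    [0,0,1,0.6,0.97,0,-1]
  ]
}}

```text
t: 1.48
position: [469.2, -219.1, 289.9]
orientation: [-180.0, -0.0, 116.9]
contact_force: [-0.3, 0.1, -0.3]
finger_gap: -0.002
finger_force: 0.0
```

>>> {"op": "move_arm", "data": {
  "moves": [
    [0,0,1,0.6,0.97,0,-1],
    [0,0,1,0.6,0.97,0,-1],
    [0,0,1,0.6,0.97,0,-1],
    [0,0,1,0.6,0.97,0,-1],
    [0,0,1,0.6,0.97,0,-1],
    [0,0,1,0.6,0.97,0,-1],
    [0,0,1,0.6,0.97,0,-1],
    [0,0,1,0,0,0,-1]
  ]
}}

```text
t: 2.15
position: [575.7, -43.9, 290.3]
orientation: [179.7, 0.0, 165.3]
contact_force: [0.5, 0.9, 0.2]
finger_gap: 0.001
finger_force: 0.0
```

```bash
python3 - <<'E'
from station import telemetry
s=telemetry.sense()
for k in ("t","joints","position","orientation","contact_force","finger_gap"): print(k,s[k])
E
```

```text
t 2.15
joints [ 30.65351915  26.68547533 -41.45116782  95.26983279  18.85978185
  65.16477793  59.58453914]
position [575.68867742 -43.85992943 290.25336236]
orientation [1.79727825e+02 4.23303509e-02 1.65329679e+02]
contact_force [0.50144047 0.93601201 0.15484754]
finger_gap 0.0012026140803872174
```

>>> {"op": "move_arm", "data": {
  "moves": [
    [0,0,0,-0.08,-0.05,-0.8,-1],
    [0,0,0,-0.12,-0.08,-0.8,-1],
    [0,0,0,-0.12,-0.08,-0.6,-1],
    [0,0,0,0,0,-0.3,-1],
    [0,0,0,0,0,0,-1]
  ]
}}

```text
t: 2.57
position: [565.2, -56.2, 226.2]
orientation: [-180.0, -0.1, 164.6]
contact_force: [0.6, 0.6, 0.7]
finger_gap: 0.002
finger_force: 0.0
```

>>> {"op": "move_arm", "data": {
  "moves": [
    [0,0,0,-0.26,0.04,-0.19,-1],
    [0,0,0,-0.26,0.04,-0.19,-1],
    [0,0,0,-0.26,0.03,-0.19,-1],
    [0,0,0,0,0,0,-1]
  ]
}}

```text
t: 2.9
position: [545.1, -52.7, 212.9]
orientation: [-180.0, -0.0, 164.6]
contact_force: [0.0, 0.1, -0.1]
finger_gap: -0.001
finger_force: 0.5
```

```bash
python3 - <<'E'
from station import camera
import cv2
a=camera("scene")["image"][100:250,170:330,::-1];b=camera("side")["image"][80:250,170:330,::-1]
f=lambda i:cv2.resize(i,(400,420),interpolation=cv2.INTER_CUBIC)
cv2.imwrite("pics/p1.png",cv2.hconcat([f(a),f(b)]))
E
```

```text
(no output)
```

View pics/p1.png

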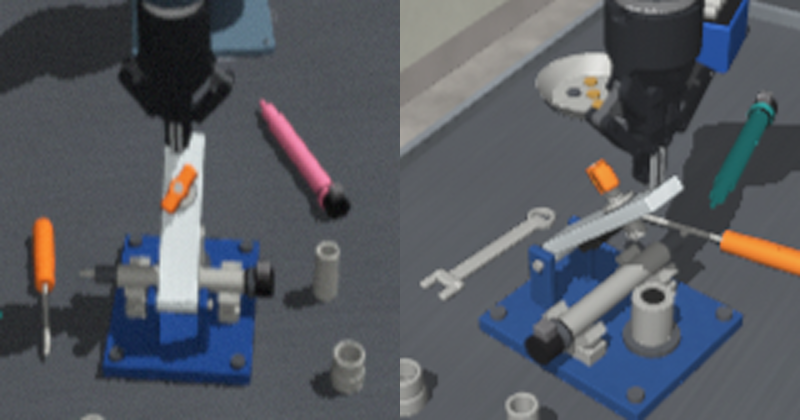

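The leaf has started to move, with the finger near its left edge at about (178,140). I'll swing on along the arc and correct y by about +7 mm.

>>> {"op": "move_arm", "data": {
  "moves": [
    [0,0,0,-0.31,0.14,-0.37,-1],
    [0,0,0,-0.31,0.14,-0.37,-1],
    [0,0,0,-0.3,0.08,-0.39,-1],
    [0,0,0,-0.3,0.08,-0.39,-1],
    [0,0,0,-0.24,0.04,-0.42,-1],
    [0,0,0,-0.24,0.04,-0.42,-1],
    [0,0,0,0,0,0,-1]
  ]
}}

```text
t: 3.58
position: [501.7, -40.0, 152.9]
orientation: [-179.9, -0.2, 164.6]
contact_force: [-1.9, -0.4, 0.4]
finger_gap: -0.001
finger_force: 0.0
```

>>> {"op": "move_arm", "data": {
  "moves": [
    [0,0,0,-0.18,0.03,-0.45,-1],
    [0,0,0,-0.18,0.03,-0.45,-1],
    [0,0,0,-0.11,0.02,-0.3,-1],
    [0,0,0,-0.11,0.01,-0.3,-1],
    [0,0,0,0,0,-0.2,-1],
    [0,0,0,0,0,-0.16,-1],
    [0,0,0,0,0,0,-1]
  ]
}}

```text
t: 4.17
position: [489.2, -37.6, 107.8]
orientation: [-180.0, -0.0, 164.6]
contact_force: [1.3, -0.2, 1.6]
finger_gap: -0.001
finger_force: 1.0
```

>>> {"op": "move_arm", "data": {
  "moves": [
    [0,0,0,0,0,-0.06,-1],
    [0,0,0,0,0,-0.06,-1],
    [0,0,0,0,0,0,-1]
  ]
}}

```text
t: 4.42
position: [489.3, -37.5, 107.4]
orientation: [-179.8, -0.0, 164.6]
contact_force: [-12.2, 0.3, 39.2]
finger_gap: -0.004
finger_force: 19.9
```

>>> {"op": "move_arm", "data": {
  "moves": [
    [0,0,0,0,0,-0.06,-1],
    [0,0,0,0,0,-0.06,-1],
    [0,0,0,0,0,0,-1]
  ]
}}

```text
t: 4.67
position: [489.4, -37.4, 107.0]
orientation: [-179.7, 0.0, 164.7]
contact_force: [-22.6, -0.9, 76.4]
finger_gap: -0.002
finger_force: 38.1
```

The leaf is shut against its stop (76 N). Now I lift off, open the gripper and look again at the knob.

>>> {"op": "move_arm", "data": {
  "moves": [
    [0,0,0,0,0,0.2,-1],
    [0,0,0,0,0,1,-1],
    [0,0,0,-0.4,0,1,0],
    [0,0,0,-1,0,1,1],
    [0,0,0,-1,0,1,1],
    [0,0,0,-1,0,1,1],
    [0,0,0,-1,0,0,1],
    [0,0,0,0,0,0,1]
  ]
}}

```text
t: 5.33
position: [374.7, -38.5, 231.6]
orientation: [-179.8, -0.2, 164.6]
contact_force: [0.1, 0.0, -0.1]
finger_gap: 0.85
finger_force: 0.0
```

```bash
python3 - <<'E'
from station import camera
import cv2,pickle
a=camera("scene");b=camera("side");pickle.dump((a,b),open("two.pkl","wb"))
a=a["image"][150:230,200:300,::-1];b=b["image"][130:230,210:310,::-1]
f=lambda i:cv2.resize(i,(i.shape[1]*4,i.shape[0]*4),interpolation=cv2.INTER_CUBIC)
a=cv2.copyMakeBorder(f(a),0,80,0,0,cv2.BORDER_CONSTANT)
cv2.imwrite("pics/p2.png",cv2.hconcat([a,f(b)]))
E
```

```text
(no output)
```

View pics/p2.png

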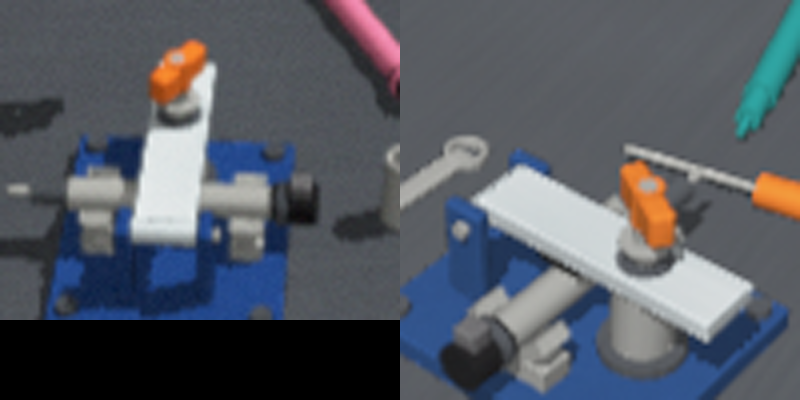

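```bash
python3 - <<'E'
import pickle,numpy as np
from h import *
from scipy.optimize import least_squares
a,b=pickle.load(open("two.pkl","rb"));q=np.load("q.npy")
A=lambda u:np.array(u)/4+[200,150]; B=lambda u:(np.array(u)-[400,0])/4+[210,130]
def onz(c,u,z):
    R,t=np.array(c["R"]),np.array(c["t"]);d=R.T@[(u[0]-c["cx"])/c["fx"],(u[1]-c["cy"])/c["fy"],1];o=-R.T@t
    return (o+d*(z-o[2])/d[2]).round(1)
r=least_squares(lambda X:np.r_[proj(a,[X])[0]-A((179,58)),proj(b,[X])[0]-B((650,187))],[534,-44,142.])
print("tri",r.x,r.fun)
for c,f,us in((a,A,[(179,58),(160,76),(196,48)]),(b,B,[(650,187),(631,166),(664,215)])):
    P=[onz(c,f(u),141.5) for u in us];d=P[1]-P[2];print(P,np.degrees(np.arctan2(d[1],d[0])))
print(fix2w(q,[leaf(0,110,0,66.5)]))
print(fix2w(q,[leaf(0,110+13*np.cos(0),0,66.5)]))
# orange mask based fit of the wing's box silhouette
import cv2
def mask(c,box):
    h=cv2.cvtColor(c["image"],cv2.COLOR_RGB2HSV);m=((h[...,0]<18)&(h[...,1]>150)&(h[...,2]>90)).astype(np.uint8)
    k=np.zeros_like(m);x0,y0,x1,y1=box;k[y0:y1,x0:x1]=1;return m*k
ms=[mask(a,(225,155,262,178)),mask(b,(255,160,285,195))]
def cost(p,show=False):
    x,y,ph=p[:3];e=0
    dx=p[3:]
    for c,m in zip((a,b),ms):
        P=[[x+u*26*np.cos(ph)-v*8*np.sin(ph),y+u*26*np.sin(ph)+v*8*np.cos(ph),z] for u in(-1,1) for v in(-1,1) for z in(117.5,141.5)]
        S=8;uv=cv2.convexHull((proj(c,P)*S+S/2).astype(np.int32));M=np.zeros((m.shape[0]*S,m.shape[1]*S),np.uint8)
        cv2.fillConvexPoly(M,uv,1);M=cv2.resize(M.astype(np.float32),(m.shape[1],m.shape[0]),interpolation=cv2.INTER_AREA)
        e+=np.abs(M-m).sum()
    return e
from scipy.optimize import minimize
for ph in(-.7,-.5,-.9):
    r=minimize(cost,[533,-44,ph],method="Nelder-Mead",options=dict(initial_simplex=[[533,-44,ph],[540,-44,ph],[533,-38,ph],[533,-44,ph+.2]]));print(r.x,r.fun,[m.sum() for m in ms],np.degrees(r.x[2]))
E
```

```text
tri [532.57107667 -44.66068315 140.16812635] [-0.62049644 -0.53734332 -0.47543852  0.39985597]
[array([536.7, -43. , 141.5]), array([555.5, -57.6, 141.5]), array([526.5, -30.1, 141.5])] -43.47923033885623
[array([531.6, -45. , 141.5]), array([549.7, -55.7, 141.5]), array([513.5, -28. , 141.5])] -37.42297706535218
[[534.24786134 -44.31669256 141.5       ]]
[[521.36990467 -42.53955102 141.5       ]]
[535.05670456 -46.3273218   -0.77234231] 115.515625 [np.uint64(114), np.uint64(173)] -44.25195449903695
[534.77709569 -46.0049204   -0.76406504] 115.25 [np.uint64(114), np.uint64(173)] -43.77770207899757
[535.26704943 -46.31082545  -0.76262123] 115.5625 [np.uint64(114), np.uint64(173)] -43.694977873410785
```

>>> {"op": "move_arm", "data": {
  "moves": [
    [0,0,-0.7,0.98,-0.04,0,1],
    [0,0,-0.7,0.98,-0.04,0,1],
    [0,0,-0.7,0.98,-0.04,0,1],
    [0,0,-0.7,0.98,-0.04,0,1],
    [0,0,-0.7,0.98,-0.04,0,1],
    [0,0,-0.7,0.98,-0.04,0,1],
    [0,0,-0.15,0.5,-0.02,0,1],
    [0,0,0,0,0,0,1]
  ]
}}

```text
t: 6.1
position: [541.8, -43.8, 230.5]
orientation: [179.9, -0.1, 138.5]
contact_force: [0.6, 0.1, 0.6]
finger_gap: 1.002
finger_force: 0.0
```

```bash
python3 - <<'E'
from station import camera,telemetry
import cv2
c=camera("wrist");from h import *
im=c["image"][:,:,::-1].copy()
for X,col in (((534,-45,141.5),(0,255,0)),((534,-45,89),(255,0,0))):
    u=proj(c,[X])[0];print(u);cv2.drawMarker(im,tuple(int(v) for v in u),col,0,12)
cv2.imwrite("pics/w1.png",im);s=telemetry.sense();print(s["position"],s["orientation"],s["joints"])
E
```

```text
[243.98707899 196.01332465]
[245.48475743 174.91577797]
[539.94400835 -43.77662337 230.41958789] [ 1.79992806e+02 -1.19138957e-01  1.38553282e+02] [ 28.72038062  26.11301688 -37.1945218  104.02773013  18.57247413
  56.15340282  32.38117051]
```

View pics/w1.png

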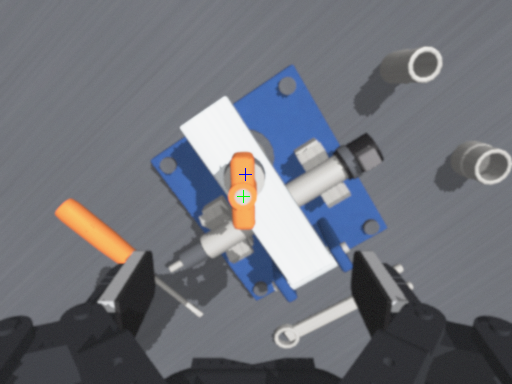

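The wrist view shows the wing upright in the image at about (243,190), with my predicted axis marker (244,196) on the screw top. That means position and yaw are right, so I descend and grip.

>>> {"op": "move_arm", "data": {
  "moves": [
    [0,0,0,-0.24,-0.05,-0.5,1],
    [0,0,0,0,0,-0.9,1],
    [0,0,0,0,0,-0.9,1],
    [0,0,0,0,0,-0.9,1],
    [0,0,0,0,0,-0.6,1],
    [0,0,0,0,0,-0.2,1],
    [0,0,0,0,0,0,1]
  ]
}}

```text
t: 6.73
position: [531.3, -45.5, 130.3]
orientation: [-179.9, -0.2, 138.6]
contact_force: [0.2, -0.4, 0.5]
finger_gap: 1.0
finger_force: 0.0
```

>>> {"op": "move_arm", "data": {
  "moves": [
    [0,0,0,0,0,0,-1],
    [0,0,0,0,0,0,-1],
    [0,0,0,0,0,0,-1],
    [0,0,0,0,0,0,-1],
    [0,0,0,0,0,0,-1],
    [0,0,0,0,0,0,-1]
  ]
}}

```text
t: 7.23
position: [533.6, -45.3, 132.3]
orientation: [179.9, 0.1, 138.5]
contact_force: [-3.3, -0.7, 3.2]
finger_gap: 0.178
finger_force: 60.5
```

>>> {"op": "move_arm", "data": {
  "moves": [
    [0,0,0.7,0,0,0,-1],
    [0,0,0.8,0,0,0,-1],
    [0,0,0.8,0,0,0,-1],
    [0,0,0.8,0,0,0,-1],
    [0,0,0.8,0,0,0,-1],
    [0,0,0.8,0,0,0,-1],
    [0,0,0,0,0,0,-1]
  ]
}}

```text
t: 7.82
position: [533.5, -45.5, 132.6]
orientation: [180.0, 0.1, 167.0]
contact_force: [-1.7, 0.1, 6.1]
finger_gap: 0.174
finger_force: 61.0
```

>>> {"op": "move_arm", "data": {
  "moves": [
    [0,0,0.8,0,0,0,-1],
    [0,0,0.8,0,0,0,-1],
    [0,0,0.7,0,0,0,-1],
    [0,0,0,0,0,0,-1],
    [0,0,0,0,0,-0.04,-1],
    [0,0,0,0,0,0,-1]
  ]
}}

```text
t: 8.32
position: [533.5, -45.6, 130.8]
orientation: [180.0, 0.1, -179.6]
contact_force: [3.6, 0.4, -1.7]
finger_gap: 0.176
finger_force: 59.7
```

>>> {"op": "move_arm", "data": {
  "moves": [
    [0,0,0,0,0,-0.04,-1],
    [0,0,0,0,0,0,-1]
  ]
}}

```text
t: 8.48
position: [533.4, -45.6, 129.8]
orientation: [180.0, 0.1, -179.5]
contact_force: [2.9, 0.8, -2.9]
finger_gap: 0.174
finger_force: 59.7
```

The hand now carries the screw's weight (−2.9 N) and lowers freely, so the thread has passed its start. I keep lowering to the end of the drop.

>>> {"op": "move_arm", "data": {
  "moves": [
    [0,0,0,0,0,-0.04,-1],
    [0,0,0,0,0,0,-1]
  ]
}}

```text
t: 8.65
position: [533.4, -45.6, 129.0]
orientation: [-180.0, 0.1, -179.5]
contact_force: [4.1, 0.7, -0.6]
finger_gap: 0.177
finger_force: 60.0
```

>>> {"op": "move_arm", "data": {
  "moves": [
    [0,0,0,0,0,-0.03,-1],
    [0,0,0,0,0,0,-1]
  ]
}}

```text
t: 8.82
position: [533.5, -45.6, 128.8]
orientation: [-180.0, 0.1, -179.5]
contact_force: [2.5, -0.5, 4.8]
finger_gap: 0.175
finger_force: 60.9
```

>>> {"op": "move_arm", "data": {
  "moves": [
    [0,0,0,0,0,-0.03,-1],
    [0,0,0,0,0,0,-1]
  ]
}}

```text
t: 8.98
position: [533.5, -45.6, 128.7]
orientation: [-179.9, 0.1, -179.5]
contact_force: [0.2, 0.2, 12.6]
finger_gap: 0.176
finger_force: 61.9
```

>>> {"op": "move_arm", "data": {
  "moves": [
    [0,0,0,0,0,0.02,-1],
    [0,0,-0.5,0,0,-0.002,-1],
    [0,0,-0.9,0,0,-0.003,-1],
    [0,0,-0.9,0,0,-0.003,-1],
    [0,0,-0.9,0,0,-0.003,-1],
    [0,0,-0.9,0,0,-0.003,-1],
    [0,0,-0.9,0,0,-0.003,-1],
    [0,0,-0.9,0,0,-0.003,-1]
  ]
}}

```text
t: 9.65
position: [533.5, -45.4, 128.3]
orientation: [180.0, 0.1, 144.9]
contact_force: [1.7, -0.1, 7.6]
finger_gap: 0.178
finger_force: 61.2
```

>>> {"op": "move_arm", "data": {
  "moves": [
    [0,0,-0.9,0,0,-0.003,-1],
    [0,0,-0.9,0,0,-0.003,-1],
    [0,0,-0.9,0,0,-0.003,-1],
    [0,0,-0.9,0,0,-0.003,-1],
    [0,0,-0.9,0,0,-0.003,-1],
    [0,0,-0.9,0,0,-0.003,-1],
    [0,0,-0.9,0,0,-0.003,-1],
    [0,0,0,0,0,0,-1]
  ]
}}

```text
t: 10.32
position: [533.7, -45.2, 127.9]
orientation: [179.9, 0.0, 107.0]
contact_force: [2.4, -0.3, 7.8]
finger_gap: 0.171
finger_force: 61.1
```

```bash
python3 -c "
from station import telemetry
s=telemetry.sense();print(s['joints'].round(1),s['wrist_torque'],s['orientation'])"
```

```text
[ 19.6  31.8 -25.3 109.6  19.5  42.6   0.2] [-0.00814655 -0.25545463 -0.09642642] [1.79907989e+02 4.01275650e-02 1.07030481e+02]
```

>>> {"op": "move_arm", "data": {
  "moves": [
    [0,0,-0.9,0,0,-0.003,-1],
    [0,0,-0.9,0,0,-0.003,-1],
    [0,0,-0.9,0,0,-0.003,-1],
    [0,0,-0.9,0,0,-0.003,-1],
    [0,0,-0.9,0,0,-0.003,-1],
    [0,0,-0.9,0,0,-0.003,-1],
    [0,0,-0.9,0,0,-0.003,-1],
    [0,0,-0.9,0,0,-0.003,-1]
  ]
}}

```text
t: 10.98
position: [534.0, -45.2, 127.4]
orientation: [179.9, -0.1, 63.8]
contact_force: [2.3, 0.3, 6.7]
finger_gap: 0.181
finger_force: 61.2
```

>>> {"op": "move_arm", "data": {
  "moves": [
    [0,0,-0.9,0,0,-0.003,-1],
    [0,0,-0.9,0,0,-0.003,-1],
    [0,0,-0.9,0,0,-0.003,-1],
    [0,0,-0.9,0,0,-0.003,-1],
    [0,0,-0.9,0,0,-0.003,-1],
    [0,0,-0.9,0,0,-0.003,-1],
    [0,0,-0.9,0,0,-0.003,-1],
    [0,0,0,0,0,0,-1]
  ]
}}

```text
t: 11.65
position: [534.2, -45.3, 127.0]
orientation: [179.9, -0.1, 26.0]
contact_force: [3.1, -0.4, 9.4]
finger_gap: 0.176
finger_force: 61.3
```

```bash
python3 -c "
from station import telemetry
s=telemetry.sense();print(s['joints'].round(1),s['wrist_torque'],s['orientation'])"
```

```text
[  4.   29.7  -5.1 110.6   3.9  39.8 -67.4] [ 0.08240765 -0.34234235 -0.06772199] [ 1.79943635e+02 -1.47913089e-01  2.60042160e+01]
```

>>> {"op": "move_arm", "data": {
  "moves": [
    [0,0,-0.9,0,0,-0.003,-1],
    [0,0,-0.9,0,0,-0.003,-1],
    [0,0,-0.9,0,0,-0.003,-1],
    [0,0,-0.9,0,0,-0.003,-1],
    [0,0,-0.9,0,0,-0.003,-1],
    [0,0,-0.9,0,0,-0.003,-1],
    [0,0,-0.9,0,0,-0.003,-1],
    [0,0,0,0,0,0,-1]
  ]
}}

```text
t: 12.32
position: [534.3, -45.6, 126.5]
orientation: [-180.0, -0.2, -11.8]
contact_force: [2.4, -1.8, 10.9]
finger_gap: 0.174
finger_force: 61.4
```

>>> {"op": "move_arm", "data": {
  "moves": [
    [0,0,0,0,0,0,1],
    [0,0,0,0,0,0,1],
    [0,0,0,0,0,0,1],
    [0,0,0,0,0,0,1],
    [0,0,0,0,0,0.5,1],
    [0,0,0,0,0,1,1],
    [0,0,0,0,0,0,1]
  ]
}}

```text
t: 12.9
position: [534.6, -45.8, 165.6]
orientation: [-179.9, -0.2, -11.5]
contact_force: [2.0, -1.3, 0.7]
finger_gap: 0.998
finger_force: 0.0
```

```bash
python3 -c "
from station import telemetry
s=telemetry.sense();print(s['joints'].round(1),s['position'],s['orientation'])"
```

```text
[ -3.7  26.1   4.9 109.8  -3.1  43.9 -98.6] [534.64685548 -45.79642003 165.62147682] [-179.94248798   -0.24373476  -11.50230656]
```

Next is the re-grip: rotate back 180° (30 rows) in the air, then look from the wrist before closing.

>>> {"op": "move_arm", "data": {
  "moves": [
    [0,0,1,0,0,0,1],
    [0,0,1,0,0,0,1],
    [0,0,1,0,0,0,1],
    [0,0,1,0,0,0,1],
    [0,0,1,0,0,0,1],
    [0,0,1,0,0,0,1],
    [0,0,1,0,0,0,1],
    [0,0,1,0,0,0,1]
  ]
}}

```text
t: 13.57
position: [532.3, -45.6, 162.0]
orientation: [-180.0, 0.0, 36.8]
contact_force: [0.4, 0.7, -0.1]
finger_gap: 1.007
finger_force: 0.0
```

>>> {"op": "move_arm", "data": {
  "moves": [
    [0,0,1,0,0,0,1],
    [0,0,1,0,0,0,1],
    [0,0,1,0,0,0,1],
    [0,0,1,0,0,0,1],
    [0,0,1,0,0,0,1],
    [0,0,1,0,0,0,1],
    [0,0,1,0,0,0,1],
    [0,0,1,0,0,0,1]
  ]
}}

```text
t: 14.23
position: [532.3, -45.6, 162.0]
orientation: [-179.9, -0.0, 84.8]
contact_force: [-0.5, 0.4, 0.0]
finger_gap: 1.004
finger_force: 0.0
```

>>> {"op": "move_arm", "data": {
  "moves": [
    [0,0,1,0,0,0,1],
    [0,0,1,0,0,0,1],
    [0,0,1,0,0,0,1],
    [0,0,1,0,0,0,1],
    [0,0,1,0,0,0,1],
    [0,0,1,0,0,0,1],
    [0,0,1,0,0,0,1],
    [0,0,1,0,0,0,1]
  ]
}}

```text
t: 14.9
position: [532.3, -45.7, 162.1]
orientation: [-180.0, -0.1, 132.8]
contact_force: [0.5, 0.9, 0.7]
finger_gap: 1.003
finger_force: 0.0
```

>>> {"op": "move_arm", "data": {
  "moves": [
    [0,0,1,0,0,0,1],
    [0,0,1,0,0,0,1],
    [0,0,1,0,0,0,1],
    [0,0,1,0,0,0,1],
    [0,0,1,0,0,0,1],
    [0,0,1,0,0,0,1],
    [0,0,0,0,0,0,1]
  ]
}}

```text
t: 15.48
position: [532.3, -45.8, 162.0]
orientation: [180.0, -0.1, 168.7]
contact_force: [0.4, -0.3, 0.3]
finger_gap: 0.998
finger_force: 0.0
```

```bash
python3 - <<'E'
from station import camera,telemetry
import cv2
c=camera("wrist");cv2.imwrite("pics/w2.png",c["image"][:,:,::-1]);s=telemetry.sense();print(s["position"],s["orientation"],s["joints"])
E
```

```text
[532.3467918  -45.72985757 162.05787884] [ 1.79973375e+02 -6.94241310e-02  1.68387556e+02] [ 29.23936936  31.54135486 -37.93192902 108.0953996   25.1659562
  48.97911166  56.87513353]
```

View pics/w2.png

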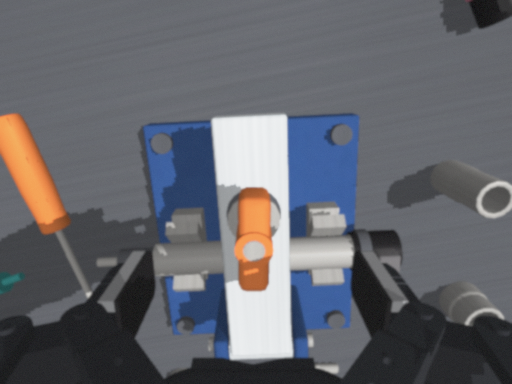

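The wing stands upright at (254,240), midway between the pads, and the leaf is shut. I lower, re-grip and turn on forward.

>>> {"op": "move_arm", "data": {
  "moves": [
    [0,0,0,0.08,0,-0.6,1],
    [0,0,0,0,0,-0.6,1],
    [0,0,0,0,0,-0.2,1],
    [0,0,0,0,0,0,-1],
    [0,0,0,0,0,0,-1],
    [0,0,0,0,0,0,-1],
    [0,0,0,0,0,0,-1],
    [0,0,0,0,0,0,-1]
  ]
}}

```text
t: 16.2
position: [535.3, -45.6, 128.2]
orientation: [180.0, 0.1, 168.5]
contact_force: [-1.1, -0.5, -0.3]
finger_gap: 0.301
finger_force: 0.0
```

>>> {"op": "move_arm", "data": {
  "moves": [
    [0,0,-0.5,0,0,-0.003,-1],
    [0,0,-0.9,0,0,-0.003,-1],
    [0,0,-0.9,0,0,-0.003,-1],
    [0,0,-0.9,0,0,-0.003,-1],
    [0,0,-0.9,0,0,-0.003,-1],
    [0,0,-0.9,0,0,-0.003,-1],
    [0,0,-0.9,0,0,-0.003,-1],
    [0,0,0,0,0,0,-1]
  ]
}}

```text
t: 16.87
position: [534.8, -46.3, 127.7]
orientation: [-179.9, 0.1, 132.9]
contact_force: [-2.6, -3.5, 4.3]
finger_gap: 0.172
finger_force: 60.1
```

>>> {"op": "move_arm", "data": {
  "moves": [
    [0,0,-0.9,0,0,-0.003,-1],
    [0,0,-0.9,0,0,-0.003,-1],
    [0,0,-0.9,0,0,-0.003,-1],
    [0,0,-0.9,0,0,-0.003,-1],
    [0,0,-0.9,0,0,-0.003,-1],
    [0,0,-0.9,0,0,-0.003,-1],
    [0,0,-0.9,0,0,-0.003,-1],
    [0,0,-0.9,0,0,-0.003,-1]
  ]
}}

```text
t: 17.53
position: [534.0, -46.7, 127.1]
orientation: [-179.9, 0.1, 89.8]
contact_force: [-6.8, -3.5, 9.2]
finger_gap: 0.177
finger_force: 61.0
```

>>> {"op": "move_arm", "data": {
  "moves": [
    [0,0,-0.9,0,0,-0.003,-1],
    [0,0,-0.9,0,0,-0.003,-1],
    [0,0,-0.9,0,0,-0.003,-1],
    [0,0,-0.9,0,0,-0.003,-1],
    [0,0,-0.9,0,0,-0.003,-1],
    [0,0,-0.9,0,0,-0.003,-1],
    [0,0,-0.9,0,0,-0.003,-1],
    [0,0,0,0,0,0,-1]
  ]
}}

```text
t: 18.2
position: [533.4, -46.5, 126.6]
orientation: [-179.9, 0.2, 52.0]
contact_force: [-8.6, -3.2, 12.6]
finger_gap: 0.177
finger_force: 61.2
```

```bash
python3 -c "
from station import telemetry
s=telemetry.sense();print(s['joints'].round(1),s['wrist_torque'],s['orientation'])"
```

```text
[  5.8  29.9  -7.3 110.3   5.8  40.3 -43. ] [-0.570469    1.58541263 -0.07315158] [-1.79910530e+02  1.66426435e-01  5.19728256e+01]
```

>>> {"op": "move_arm", "data": {
  "moves": [
    [0,0,-0.9,0,0,-0.003,-1],
    [0,0,-0.9,0,0,-0.003,-1],
    [0,0,-0.9,0,0,-0.003,-1],
    [0,0,-0.9,0,0,-0.003,-1],
    [0,0,-0.9,0,0,-0.003,-1],
    [0,0,-0.9,0,0,-0.003,-1],
    [0,0,-0.9,0,0,-0.003,-1],
    [0,0,-0.9,0,0,-0.003,-1]
  ]
}}

```text
t: 18.87
position: [532.9, -45.7, 126.0]
orientation: [-180.0, 0.2, 8.8]
contact_force: [-9.8, 0.3, 15.2]
finger_gap: 0.177
finger_force: 61.7
```

>>> {"op": "move_arm", "data": {
  "moves": [
    [0,0,-0.5,0,0,0,-1],
    [0,0,0,0,0,0,-1],
    [0,0,0,0,0,0,-1],
    [0,0,0,0,0,0,-1],
    [0,0,0,0,0,0,-1],
    [0,0,0,0,0,0,-1]
  ]
}}

```text
t: 19.37
position: [532.9, -45.7, 126.1]
orientation: [-180.0, 0.2, 6.1]
contact_force: [-8.8, -0.3, 14.8]
finger_gap: 0.176
finger_force: 61.7
```

```bash
python3 - <<'E'
from station import camera,telemetry
import cv2
a=camera("scene")["image"][140:270,170:330,::-1];b=camera("side")["image"][120:260,160:330,::-1]
f=lambda i:cv2.resize(i,(400,350),interpolation=cv2.INTER_CUBIC)
cv2.imwrite("pics/p3.png",cv2.hconcat([f(a),f(b)]))
E
```

```text
(no output)
```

View pics/p3.png

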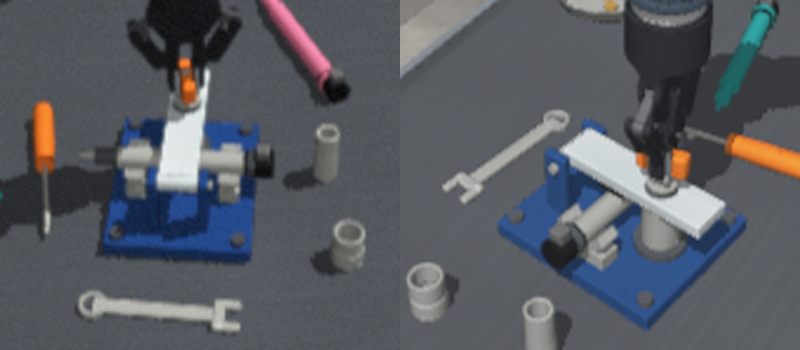

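The leaf is shut, the flange is drawn down near the leaf (side panel 662,185), the injector is seated, the tools are in place and the knob is gripped (62 N).

```bash
python3 -c "
from station import robot
print(robot.sign_off())"
```

```text
the job is handed in; nothing more can be done
None
```

I handed the job in with the leaf shut, the screw dropped in and turned forward by about 6 rad (estimated from hand rotation), and the knob still gripped at about 62 N; the sign-off returned no verdict.

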